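# Lock the tilt of a carving cradle with its linchpin

## Robot

A 6-joint arm with a two-finger parallel gripper is mounted at the origin on the work surface. World frame = base frame: x ahead of the robot, y to its left, z up, the work surface at z = 0. Lengths are in m, angles in degrees, forces in N, time in s.
With the tool pointing down it reaches from about 0.25 to 0.725 m from the base axis. Payload 9.7 kg.
Tool frame: the origin (TCP) lies midway between the tips of the shut fingers; the grasp point (between the pads) lies r.tcp_to_grasp behind it (r.tcp_to_grasp is the distance from the TCP to the grasp point, in m); z points along the fingers, y is the direction in which the jaws open and shut (so a half turn about z gives the same grasp; the last joint's range is limited). The gripper opens to 85 mm and grips with 20 to 120 N. Pads are 22 mm wide; open, the fingers measure 114 mm over their backs; the gripper's body (76 mm by 85 mm) begins 54 mm behind the grasp point. The pads swing forward as they close: fully open they stand 13 mm farther back than shut.
Start: joints at [-70.359, 4.979, 10.078, 95.1, 0, 90], TCP at [0.185, -0.518, 0.231] pointing down, gripper open.
Joint ranges: [-179.16, 179.16], [-48.56, 103.87], [-65.8, 70.77], [-126.05, 130.52], [-82.76, 87.17], [-180, 180]. Speed limits (degrees/s): [127.2, 127.2, 147.25, 180, 180, 180].

## Interface

Orientations are given as [roll, pitch, yaw] about the fixed x, y, z axes, in that order (R = Rz(yaw) Ry(pitch) Rx(roll)).
In Python, from bench import r gives the robot as it stands. The module is installed in compiled form; this text tells all that it offers.
- The arm moves only by the tool send_rows, never from a script. Its argument "series" is a list of rows, each a list of 2 entries, a list of its own where there are three numbers: the shift along the tool's x, y, z in mm, then the turn, a rotation vector about the tool's x, y, z in degrees. In form: [[[tx, ty, tz], [rx, ry, rz]], ...]. A call has 1 to 20 rows; each row shifts and turns the commanded pose from where the row before left it, along the tool's axes as they then stand; what a row does not reach is not made up. A row lasts 1/12 s, in which the tool goes at most 41.7 mm and 7.16 degrees, less where a joint would pass 70% of its speed; a pose out of reach is approached as far as the arm can. A call is refused whole if a number of a shift passes 41.7 or a number of a turn 7.16, either way. A call with a gripper value outside its range is refused whole. "claw" is the finger opening in mm, from 0 to 85.4, set as the call begins (left out, the last holds). The fingers move at their own pace and stop on an object; the grip force is fixed at half the most. Time passes only in rows, so rows that do not move let the fingers close. It gives the time, the measured TCP pose, the force and the opening at its end, in the units of the state.
- r.sense(): the state, without advancing time (a new reading comes with each control period).
- r.read_camera(name): name is "scene" or "side" or "wrist"; returns the picture (384x512x3 uint8, blue, green, red); there is no depth.
- r.calibration(name): a dict with "K" (3x3 intrinsics, pixels), "position" and "attitude" of the camera in the world. Camera axes: x right, y up, looking along -z (the intrinsics and any distortion apply to the point x, -y, -z); pixel columns grow to the right and rows downward; lengths in m; the calibration is good to about 2 mm. A picture is of the moment at which its call begins: read the wrist's pose just before it. calibration takes no time and is no camera call; for the wrist camera it gives the pose at the moment of the call.
- r.close_job(): hands the job in, once; it reports no verdict.
The state is a dict: "t": time; "qpos": joint angles; "qvel": joint speeds; "effort": joint torques, N m; "ee_pos": TCP position; "ee_rot": TCP orientation; "force": force on the tool from outside, world axes, zero at the start; "wrist_torque": the same for the moment, N m; "finger_gap": opening from 0.0 (shut) to 1.0 (fully open).
Only numpy, scipy, OpenCV 4.12 (cv2) and the standard library are available. Lean on these libraries where they do the work, as an engineer would, in place of code of your own. Each camera call takes 0.05 s, during which the arm holds its last target. There are 200 camera calls.

## Task

Lock the tilting cradle that carries the marble tablet: press its raised edge down slowly until the linchpin standing in the bush drops into the hole of the shaft, then press the pin fully home so that its head sits on the bush. After that swing the pin's wire ring over, past the end of the shaft and down, until its crossbar lies right under the shaft, and let go; leave the tools and stones lying about alone.

Things in the scene. Friction and masses are not known exactly. Their poses are not given: they have to be found in the camera images.
- stand: Fixed stand, steel base plate 230 x 340 x 12 mm. Origin on the table right under the axis of the upright bush that guides the pin; z up, y along the level shaft towards the cradle (inboard), -y towards the shaft's free end, -x the robot's side. A grey bearing block 56 mm wide (x), y = 16 to 40 mm, as high as the bush, carries it; a second, 135 mm high, stands at y = 240 to 270 mm.
- shaft_tip (a point): Centre of the shaft's free end face, 28 mm outward (-y) of the pin axis, 105 mm above the table. Shaft 44 mm thick, with a 15 mm cross hole for the pin.
- bush_top (a point): Centre of the bush's top, 165 mm above the table. The bush is 35 x 32 mm and 36 mm tall, just over the shaft, with a 15 mm square bore. The pin's head sits on it when home.
- cradle (a joint): Tilt (rad) of the cradle about the shaft; 0 level, positive with the robot-side edge raised (0.42 to 0.62 at first). Stiff, balanced: stays where left, about 1 N at the edge turns it. The hole comes under the pin at a tilt from -0.15 to 0.15 that is not seen or read and differs each time; the pin then drops 10 to 25 mm and, up to 0.1 further, blocks the tilt: force rises. Turn under 0.4 rad/s.
- cradle_edge (a point): Place to press, on the board's raised (robot-side) edge strip: 85 mm from the shaft axis, 15 mm from the edge, 145 mm inboard of the pin; it moves outward some 15 mm as the board comes level. Board 200 x 165 x 14 mm, mid-plane on the shaft axis; the tablet on it, 115 x 125 mm, up to 30 mm high, leaves bare strips 42 mm wide along the edges that go up and down.
- cradle_far_edge (a point): The like point on the opposite (stand's +x) edge strip; press here to tilt back if the hole was passed.
- pin_top (a point): Centre of the linchpin's head top, 26 mm round, the place to press. Square 13 mm shank, 96 mm long below the 22 mm high head (28 x 26 mm), tapered tip. At first it stands loosely in the bush (leaning up to 10 mm), tip on the shaft, this point 245 mm up. Once dropped, a spring holds it: 5 to 25 N push it down; if it binds, press again. Home: head on the bush, this point 187 mm up.
- ring (a joint): Angle (rad) of the wire ring on the pin's head. 0: lying back level over the cradle (+y); 1.571 straight up; 3.142 level outward (-y), beyond the shaft's free end; 4.65 its stop: hanging down round the shaft, crossbar under it. Starts at 0.25 to 0.6. Stiff hinge (0.08 N m), stays where left. If the pin is not home the ring strikes the shaft.
- ring_hinge (a point): Hinge of the ring: axis along the stand's x, on the pin axis, 14 mm below the top of the head.
- ring_bar (a point): Middle of the ring's crossbar, 122 mm from the hinge. Ring of 6 mm steel wire, 78 mm wide (along x), its crossbar straight for 44 mm; the legs pass either side of shaft and bush. Closed, the crossbar is about 51 mm above the table.

How it is judged:
By the outcome, as a careful person would: the job done as asked, in the order asked, and still so for the second after the job is handed in, with the robot touching nothing.
It also fails if it takes over 72 s, if anything falls off the work surface, if the arm or the gripper's body presses on something with over 40 N, if the wrist force passes 120 N, or if a joint passes its speed limit or range.

## Working session

There is one attempt and no reset: what is moved stays moved. The work goes in short steps, Python scripts to look and compute and a tool call to move; the robot and the scene stay as the last step left them, time stands still between calls to the robot, and variables do not carry over. Pictures are saved under pics/ and viewed, about 8 in all and at most 12, crops included, and the job is handed in when it is done.

Besides the shell and the picture viewer there is one more tool, called after "Call:" by a JSON object that holds its "api" and its "payload", one argument or row to a line. send_rows: Moves the arm, as the interface text tells. Its arguments: {"type":"object","properties":{"series":{"type":"array"},"claw":{"type":"number"}},"required":["series"]}

```bash
mkdir -p pics; cat > h.py <<'E'
import numpy as np, cv2
from bench import r
from scipy.spatial.transform import Rotation as R
def att(c):
    a=np.array(c["attitude"],float)
    return a if a.shape==(3,3) else R.from_euler('xyz',a,degrees=True).as_matrix()
def proj(c,P):
    p=(np.atleast_2d(P)-np.array(c["position"]))@att(c); p=p*[1,-1,-1]
    q=p@np.array(c["K"]).T; return q[:,:2]/q[:,2:]
def ray(c,u,v):
    d=np.linalg.solve(np.array(c["K"]),[u,v,1])*[1,-1,-1]; d=att(c)@d
    return np.array(c["position"]),d/np.linalg.norm(d)
def onz(c,u,v,z):
    o,d=ray(c,u,v); return o+d*(z-o[2])/d[2]
def tri(rs):
    A=sum(np.eye(3)-np.outer(d,d) for o,d in rs); b=sum((np.eye(3)-np.outer(d,d))@o for o,d in rs)
    return np.linalg.solve(A,b)
E
python3 - <<'E'
from h import *
print(r.sense(), r.tcp_to_grasp)
a=[]
for n in("scene","side","wrist"):
    c=r.calibration(n);print(n,c); im=r.read_camera(n); cv2.imwrite(f"pics/{n}0.png",im);a.append(im)
cv2.imwrite("pics/s0.png",cv2.resize(a[0],(800,600)));cv2.imwrite("pics/d0.png",cv2.resize(a[1],(800,600)))
E
```

```text
{'t': 0.0, 'qpos': array([-7.03581853e+01,  5.01112040e+00,  1.00320755e+01,  9.50981867e+01,
       -5.49468831e-04,  8.99995640e+01]), 'qvel': array([-0.04526939, -0.05155814,  0.04931287, -0.1017722 ,  0.0765189 ,
       -0.01525874]), 'effort': array([ 8.29573437e-04, -5.20387745e+01,  4.64798069e+01,  1.62384025e-02,
        3.29591740e-05,  1.49703226e-05]), 'ee_pos': array([ 0.18479537, -0.51777777,  0.23056156]), 'ee_rot': array([-1.79922768e+02,  5.48880614e-04,  1.96422515e+01]), 'force': array([ 0.2755563 , -0.11736196,  0.82346614]), 'wrist_torque': array([-0.0131888 , -0.03982421, -0.01821467]), 'finger_gap': 0.9999591724318436} 0.0187
scene {'K': array([[446.82631462,   0.        , 248.97288953],
       [  0.        , 446.82631462, 189.75945802],
       [  0.        ,   0.        ,   1.        ]]), 'position': array([1.04032257, 0.07664366, 0.58070102]), 'attitude': array([51.0534687 ,  0.98375512, 98.65801581])}
side {'K': array([[349.28758408,   0.        , 255.08617395],
       [  0.        , 349.28758408, 192.78293695],
       [  0.        ,   0.        ,   1.        ]]), 'position': array([0.20177417, 0.34055188, 0.56547639]), 'attitude': array([  50.32443415,    1.06834448, -134.09709717])}
wrist {'K': array([[321.58818248,   0.        , 257.23538069],
       [  0.        , 321.58818248, 189.82205912],
       [  0.        ,   0.        ,   1.        ]]), 'position': array([ 0.25304485, -0.49343286,  0.37385244]), 'attitude': array([-16.99481267,   0.08940729, -70.38055093])}
```

View pics/s0.png

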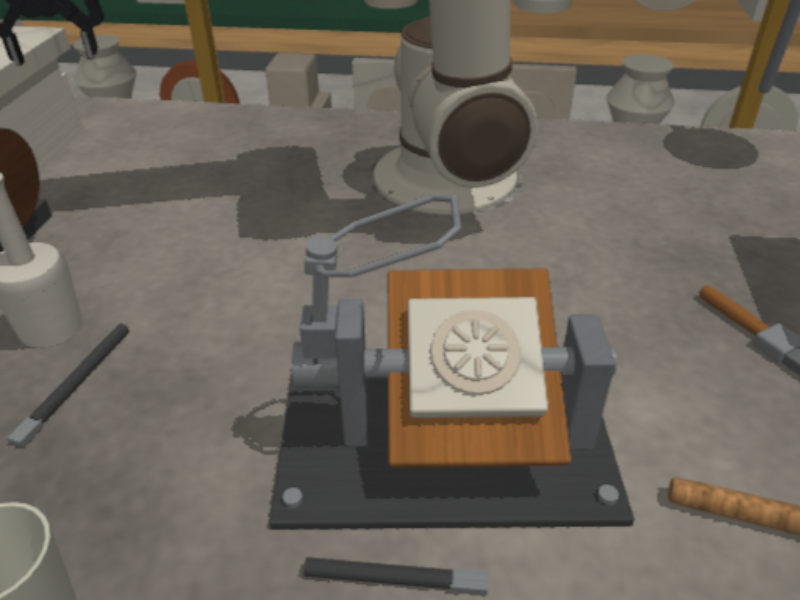

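View pics/d0.png

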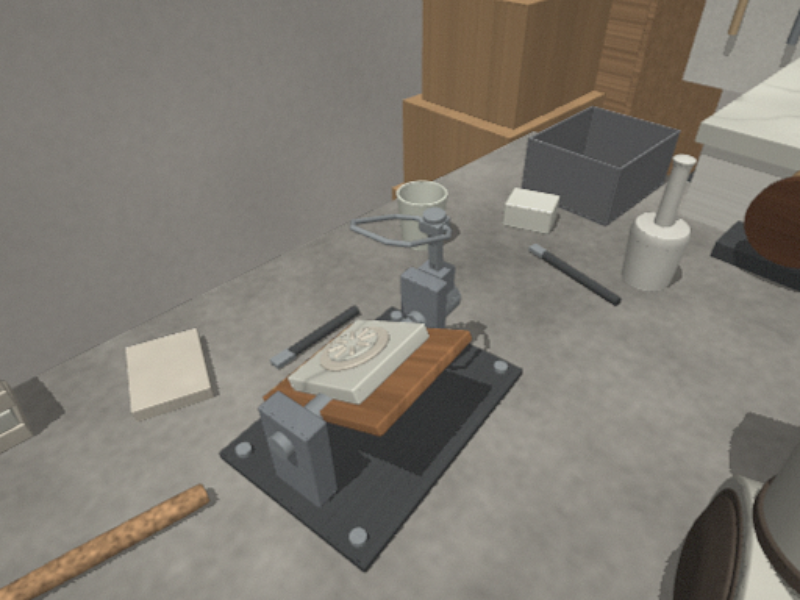

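The scene view shows pin head top at (321,240), bush top near (320,318), and plate front corners at (272,521) and (632,518). The side view shows pin top at (433,214), plate corners at (221,455), (366,565) and (522,372), and the ring lying back over the cradle.

```bash
python3 - <<'E'
from h import *
s=r.calibration("scene");d=r.calibration("side");k=.64
S=lambda u,v:ray(s,u*k,v*k); D=lambda u,v:ray(d,u*k,v*k)
print("pin",tri([S(321,241),D(433,213)]))
for u,v in[(272,521),(632,518)]:print("sc corner",onz(s,u*k,v*k,.012))
for u,v in[(221,455),(366,562),(522,372)]:print("sd corner",onz(d,u*k,v*k,.012))
print("ring bar mid",onz(s,457*k,215*k,.27),tri([S(457,215),D(372,229)]))
a=cv2.resize(cv2.imread("pics/scene0.png")[110:310,160:400],(0,0),fx=3.3,fy=3,interpolation=2)
b=cv2.resize(cv2.imread("pics/side0.png")[120:370,140:345],(0,0),fx=2.4,fy=2.4,interpolation=2)
cv2.imwrite("pics/a.png",cv2.resize(cv2.imread("pics/scene0.png")[120:250,170:330],(800,600),interpolation=2))
E
```

```text
pin [ 0.56663676 -0.05932142  0.24684349]
sc corner [ 0.68861939 -0.09691351  0.012     ]
sc corner [0.63900175 0.23288798 0.012     ]
sd corner [0.63266424 0.23277694 0.012     ]
sd corner [0.41560737 0.19350494 0.012     ]
sd corner [ 0.45938501 -0.12952566  0.012     ]
ring bar mid [0.54801798 0.05302362 0.27      ] [0.55305431 0.04927182 0.27654862]
```

View pics/a.png

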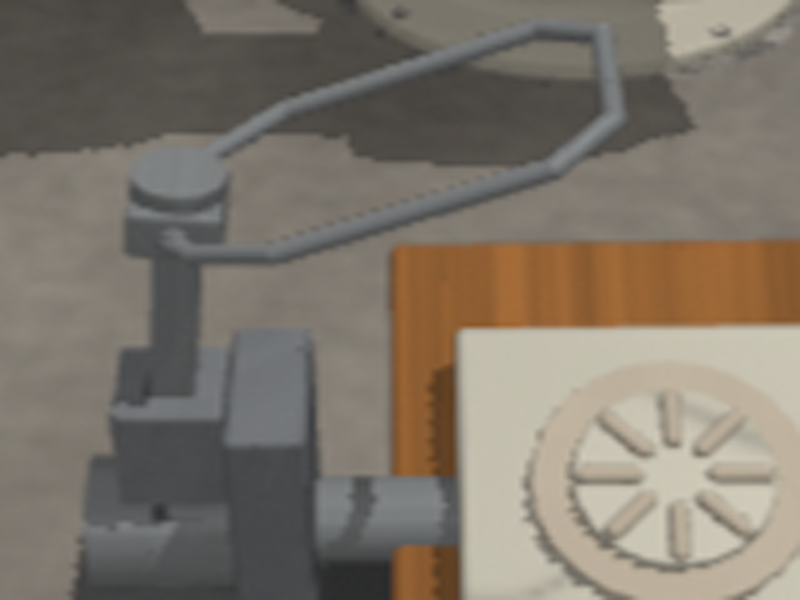

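```bash
cat >> h.py <<'E'
YAW=np.radians(8.6); Rs=np.array([[np.cos(YAW),-np.sin(YAW)],[np.sin(YAW),np.cos(YAW)]])
O=np.array([.5675,-.0590])
def loc(p): p=np.array(p); return np.r_[Rs.T@(p[:2]-O),p[2]]*1000
def wor(l): l=np.array(l)/1000.; return np.r_[Rs@l[:2]+O,l[2]]
E
python3 - <<'E'
from h import *
s=r.calibration("scene");d=r.calibration("side")
b=onz(s,204.8,202.6,.165);print("bush",b)
for n,u,v in[("fl",115,410),("fr",225,412),("bl",122,350),("blockfl",228,445),("blockfr",310,445)]:print(n,loc(onz(s,170+u/5,120+v/4.615,.165)))
print("bar",loc([.553,.0493,.2765]),"pin",loc([.5666,-.0593,.2468]))
# board robot-side corners in scene (view px)
for u,v in[(388,270),(548,269)]:
  for z in(.14,.15,.16):print("edge",z,loc(onz(s,u*.64,v*.64,z)))
for u,v in[(381,430),(470,335)]:
  for z in(.14,.15,.16):print("edge side",z,loc(onz(d,u*.64,v*.64,z)))
print("tcp",loc(r.sense()["ee_pos"]))
E
```

```text
bush [ 0.5699985  -0.06624007  0.165     ]
fl [ 14.61330303 -23.16675788 165.        ]
fr [ 16.11004222   7.98741698 165.        ]
bl [-14.09253621 -23.94894111 165.        ]
blockfl [ 31.04688013   9.71620983 165.        ]
blockfr [ 31.45083993  32.39184293 165.        ]
bar [  1.85771017 109.25057855 276.5       ] pin [-9.34741346e-01 -1.62045105e-01  2.46800000e+02]
edge 0.14 [-101.99138379   54.17492008  140.        ]
edge 0.15 [-88.60858683  54.38458433 150.        ]
edge 0.16 [-75.22578988  54.59424857 160.        ]
edge 0.14 [-100.05608672  222.03505913  140.        ]
edge 0.15 [-86.71720382 218.43578875 150.        ]
edge 0.16 [-73.37832092 214.83651837 160.        ]
edge side 0.14 [-87.43344651 208.98183226 140.        ]
edge side 0.15 [-92.4732838  214.64058521 150.        ]
edge side 0.16 [-97.51312108 220.29933816 160.        ]
edge side 0.14 [-86.4162895   46.55057823 140.        ]
edge side 0.15 [-91.4800331   56.02696378 150.        ]
edge side 0.16 [-96.54377669  65.50334933 160.        ]
tcp [-447.01919956 -396.4678841   230.72711186]
```

```bash
sed -i 's/^O=.*/O=np.array([.5705,-.0657])/' h.py
cat > st.py <<'E'
from h import *
x=r.sense();print(round(x["t"],2),loc(x["ee_pos"]).round(1),x["ee_rot"].round(2),"F",x["force"].round(2),round(x["finger_gap"],3))
E
python3 st.py
```

```text
0.15 [-449.  -389.4  230.7] [-179.94    0.     19.64] F [-1.74 -0.06  0.5 ] 0.997
```

Call:
{"api": "send_rows", "payload": {
  "series": [
    [[0,0,0],[0,0,5.52]],
    [[0,0,0],[0,0,5.52]],
    [[14.6,-21.5,0],[0,0,0]],
    [[14.6,-21.5,0],[0,0,0]],
    [[14.6,-21.5,0],[0,0,0]],
    [[14.6,-21.5,0],[0,0,0]],
    [[14.6,-21.5,0],[0,0,0]],
    [[14.6,-21.5,0],[0,0,0]],
    [[14.6,-21.5,0],[0,0,0]],
    [[14.6,-21.5,0],[0,0,0]],
    [[14.6,-21.5,0],[0,0,0]],
    [[14.6,-21.5,0],[0,0,0]],
    [[14.6,-21.5,0],[0,0,0]],
    [[14.6,-21.5,0],[0,0,0]]
  ],
  "claw": 0
}}

```text
t: 1.32
ee_pos: [0.3197, -0.2355, 0.2312]
ee_rot: [-180.0, 0.0, 8.6]
force: [1.0, 0.3, 0.4]
finger_gap: 0.0
```

Call:
{"api": "send_rows", "payload": {
  "series": [
    [[14.6,-21.5,0],[0,0,0]],
    [[14.6,-21.5,0],[0,0,0]],
    [[14.6,-21.5,0],[0,0,0]],
    [[14.6,-21.5,0],[0,0,0]],
    [[14.6,-21.5,0],[0,0,0]],
    [[14.6,-21.5,0],[0,0,0]],
    [[14.6,-21.5,0],[0,0,0]],
    [[14.6,-21.5,0],[0,0,0]],
    [[14.6,-21.5,0],[0,0,0]],
    [[14.6,-21.5,0],[0,0,0]],
    [[14.6,-21.5,0],[0,0,0]],
    [[14.6,-21.5,0],[0,0,0]],
    [[14.6,-21.5,0],[0,0,0]],
    [[14.6,-21.5,0],[0,0,0]],
    [[0,0,0],[0,0,0]],
    [[0,0,0],[0,0,0]]
  ]
}}

```text
t: 2.65
ee_pos: [0.4783, 0.0815, 0.2306]
ee_rot: [-179.6, 0.1, 9.5]
force: [0.3, -0.8, -0.7]
finger_gap: 0.001
```

```bash
python3 st.py; python3 - <<'E'
from h import *
a=cv2.resize(r.read_camera("side")[60:320,130:350],(0,0),fx=1.8,fy=1.8);b=r.read_camera("wrist");b=cv2.resize(b,(400,468));cv2.imwrite("pics/c.png",np.hstack([a,b]))
E
```

```text
2.65 [-69.2 159.4 230.6] [-1.7956e+02  9.0000e-02  9.4800e+00] F [ 0.32 -0.85 -0.66] 0.001
```

View pics/c.png

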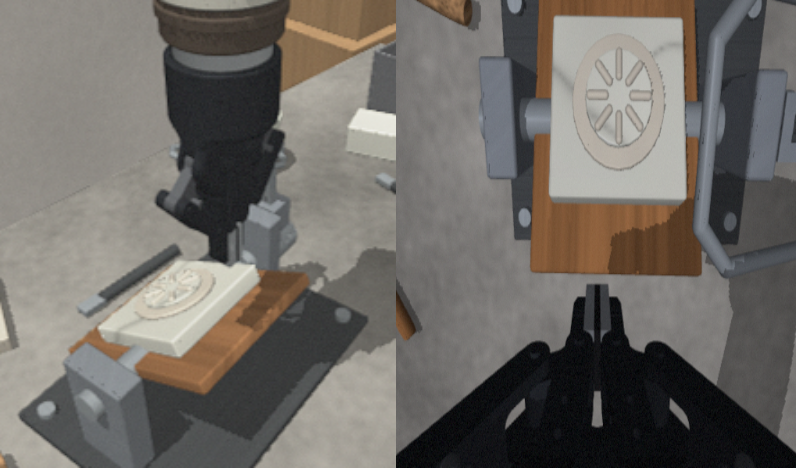

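Wrist view: the closed finger tips stand just above the board's robot-side strip, and the ring is to the right of it, clear. I'll move a little further inboard, then descend.

Call:
{"api": "send_rows", "payload": {
  "series": [
    [[0,-5,0],[0,0,0.9]],
    [[0,-5,0],[0,0,0]],
    [[0,-5,0],[0,0,0]],
    [[0,0,8],[0,0,0]],
    [[0,0,8],[0,0,0]],
    [[0,0,8],[0,0,0]],
    [[0,0,8],[0,0,0]],
    [[0,0,8],[0,0,0]],
    [[0,0,8],[0,0,0]],
    [[0,0,6],[0,0,0]],
    [[0,0,4],[0,0,0]],
    [[0,0,2],[0,0,0]],
    [[0,0,1],[0,0,0]],
    [[0,0,0],[0,0,0]]
  ]
}}

```text
t: 3.92
ee_pos: [0.4777, 0.0848, 0.1705]
ee_rot: [-179.0, 0.0, 9.5]
force: [0.3, 0.1, -0.3]
finger_gap: 0.002
```

```bash
python3 st.py
```

```text
3.92 [-69.3 162.7 170.5] [-1.7902e+02  1.0000e-02  9.4900e+00] F [ 0.28  0.06 -0.28] 0.002
```

```bash
python3 -c "
from h import *
print(r.sense()['qpos'].round(1))"
```

```text
[  9.5  -4.7  -6.4  88.3   1.  180. ]
```

Call:
{"api": "send_rows", "payload": {
  "series": [
    [[0,0,0],[0,0,-4]],
    [[0,0,0],[0,0,-4]],
    [[0,0,0],[0,0,0]],
    [[0,0,0],[0,0,0]]
  ]
}}

```text
t: 4.25
ee_pos: [0.4778, 0.0848, 0.1708]
ee_rot: [-179.0, -0.2, 17.4]
force: [0.8, -0.0, -0.3]
finger_gap: -0.001
```

```bash
python3 st.py
```

```text
4.25 [-69.1 162.6 170.8] [-1.7903e+02 -1.5000e-01  1.7370e+01] F [ 0.82 -0.03 -0.29] -0.001
```

Call:
{"api": "send_rows", "payload": {
  "series": [
    [[0,0,1.5],[-0.97,0,0]],
    [[0,0,1.5],[0,0,0]],
    [[0,0,1.5],[0,0,0]],
    [[0,0,1.5],[0,0,0]],
    [[0,0,1.5],[0,0,0]],
    [[0,0,1.5],[0,0,0]],
    [[0,0,1.5],[0,0,0]],
    [[0,0,1.5],[0,0,0]],
    [[0,0,1.5],[0,0,0]],
    [[0,0,1.5],[0,0,0]]
  ]
}}

```text
t: 5.08
ee_pos: [0.4777, 0.0848, 0.1553]
ee_rot: [-180.0, -0.1, 17.5]
force: [-0.1, -0.3, -1.1]
finger_gap: 0.003
```

Call:
{"api": "send_rows", "payload": {
  "series": [
    [[-0.3,0,1.2],[0,0,0]],
    [[-0.3,0,1.2],[0,0,0]],
    [[-0.3,0,1.2],[0,0,0]],
    [[-0.3,0,1.2],[0,0,0]],
    [[-0.3,0,1.2],[0,0,0]],
    [[-0.3,0,1.2],[0,0,0]],
    [[-0.3,0,1.2],[0,0,0]],
    [[-0.3,0,1.2],[0,0,0]],
    [[-0.3,0,1.2],[0,0,0]],
    [[-0.3,0,1.2],[0,0,0]],
    [[-0.3,0,1.2],[0,0,0]],
    [[-0.3,0,1.2],[0,0,0]],
    [[-0.3,0,1.2],[0,0,0]]
  ]
}}

```text
t: 6.17
ee_pos: [0.474, 0.0836, 0.1398]
ee_rot: [-180.0, -0.1, 17.5]
force: [-0.0, 0.2, 1.2]
finger_gap: 0.003
```

```bash
python3 st.py;  python3 - <<'E'
from h import *
cv2.imwrite("pics/base1.png",r.read_camera("scene"))
cv2.imwrite("pics/base1s.png",r.read_camera("side"))
E
```

```text
6.17 [-73.1 162.1 139.8] [-1.800e+02 -1.200e-01  1.749e+01] F [-0.02  0.2   1.22] 0.003
```

Call:
{"api": "send_rows", "payload": {
  "series": [
    [[-0.3,0,1.2],[0,0,0]],
    [[-0.3,0,1.2],[0,0,0]],
    [[-0.3,0,1.2],[0,0,0]],
    [[-0.3,0,1.2],[0,0,0]],
    [[-0.3,0,1.2],[0,0,0]],
    [[-0.3,0,1.2],[0,0,0]],
    [[-0.3,0,1.2],[0,0,0]],
    [[-0.3,0,1.2],[0,0,0]],
    [[-0.3,0,1.2],[0,0,0]],
    [[-0.3,0,1],[0,0,0]]
  ]
}}

```text
t: 7.1
ee_pos: [0.4711, 0.0828, 0.1279]
ee_rot: [-180.0, -0.1, 17.5]
force: [-0.8, 1.1, 0.6]
finger_gap: -0.002
```

Call:
{"api": "send_rows", "payload": {
  "series": [
    [[-0.2,0,0.8],[0,0,0]],
    [[-0.2,0,0.8],[0,0,0]],
    [[-0.2,0,0.8],[0,0,0]],
    [[-0.2,0,0.8],[0,0,0]],
    [[-0.2,0,0.8],[0,0,0]]
  ]
}}

```text
t: 7.52
ee_pos: [0.4703, 0.0825, 0.124]
ee_rot: [-180.0, -0.1, 17.5]
force: [-0.1, 0.6, 1.8]
finger_gap: -0.003
```

```bash
cat > cmp.py <<'E'
import sys
from h import *
t=sys.argv[1]
b=cv2.imread("pics/base1.png");n=r.read_camera("scene");cv2.imwrite(f"pics/n{t}.png",n)
# track pin head template
def tr(b,n,x0,y0,x1,y1,m=25):
    T=b[y0:y1,x0:x1];S=n[y0-m:y1+m,x0-m:x1+m];q=cv2.matchTemplate(S,T,5);_,v,_,l=cv2.minMaxLoc(q);return l[0]-m,l[1]-m,round(v,3)
print("scene head shift",tr(b,n,193,148,218,172))
E
python3 cmp.py 2; python3 st.py
```

```text
scene head shift (0, 1, 0.967)
7.57 [-77.  161.5 123.9] [-1.7999e+02 -1.2000e-01  1.7490e+01] F [-1.03  0.44  0.44] 0.0
```

Call:
{"api": "send_rows", "payload": {
  "series": [
    [[-0.1,0,0.8],[0,0,0]],
    [[-0.1,0,0.8],[0,0,0]],
    [[-0.1,0,0.8],[0,0,0]],
    [[-0.1,0,0.8],[0,0,0]],
    [[-0.1,0,0.8],[0,0,0]]
  ]
}}

```text
t: 7.98
ee_pos: [0.4697, 0.0823, 0.1199]
ee_rot: [-180.0, -0.1, 17.5]
force: [-0.2, 0.4, 0.8]
finger_gap: 0.003
```

```bash
python3 cmp.py 3; python3 st.py
```

```text
scene head shift (-3, 8, 0.837)
8.03 [-77.6 161.4 119.8] [-1.800e+02 -1.100e-01  1.748e+01] F [-0.36  0.54  1.11] 0.003
```

Call:
{"api": "send_rows", "payload": {
  "series": [
    [[-0.1,0,0.8],[0,0,0]],
    [[-0.1,0,0.8],[0,0,0]],
    [[-0.1,0,0.8],[0,0,0]],
    [[-0.1,0,0.8],[0,0,0]],
    [[-0.1,0,0.8],[0,0,0]]
  ]
}}

```text
t: 8.45
ee_pos: [0.4692, 0.0822, 0.1159]
ee_rot: [-180.0, -0.1, 17.5]
force: [-1.7, 0.3, 1.4]
finger_gap: 0.001
```

```bash
python3 cmp.py 4; python3 st.py
```

```text
scene head shift (-5, 8, 0.719)
8.5 [-78.  161.3 115.8] [-1.7999e+02 -1.2000e-01  1.7490e+01] F [-1.04 -0.03  1.13] -0.001
```

The pin has dropped, with the head shifted about 8 px down in the scene view. I'll lift clear and look.

Call:
{"api": "send_rows", "payload": {
  "series": [
    [[0,0,-4],[0,0,0]],
    [[0,0,-15],[0,0,0]],
    [[0,0,-20],[0,0,0]],
    [[0,0,-20],[0,0,0]],
    [[0,0,-20],[0,0,0]],
    [[0,0,-20],[0,0,0]],
    [[0,0,-20],[0,0,0]],
    [[0,0,-20],[0,0,0]],
    [[0,0,-20],[0,0,0]],
    [[0,0,-15],[0,0,0]],
    [[0,0,-6],[0,0,0]]
  ]
}}

```text
t: 9.42
ee_pos: [0.4694, 0.0821, 0.2985]
ee_rot: [180.0, -0.3, 17.5]
force: [0.5, -0.2, 0.2]
finger_gap: 0.0
```

```bash
python3 st.py; python3 - <<'E'
from h import *
a=r.read_camera("scene");b=r.read_camera("side")
a=cv2.resize(a[120:270,170:270],(400,600),interpolation=2);b=cv2.resize(b[110:260,220:320],(400,600),interpolation=2);cv2.imwrite("pics/e.png",np.hstack([a,b]))
E
```

```text
9.42 [-77.9 161.2 298.5] [179.98  -0.3   17.49] F [ 0.53 -0.19  0.23] 0.0
```

View pics/e.png

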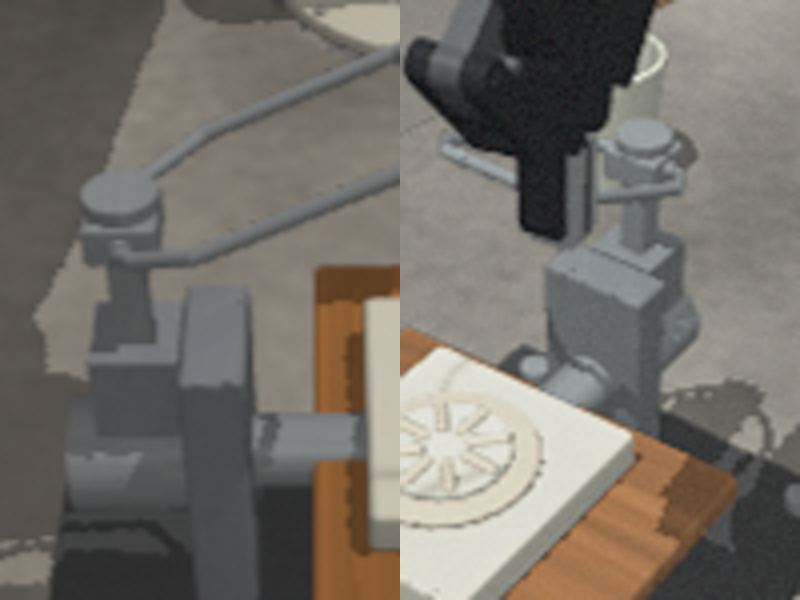

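Dropped pin: head top centre at (121,195) in the scene crop and (644,135) in the side crop.

```bash
python3 - <<'E'
from h import *
s=r.calibration("scene");d=r.calibration("side")
p=tri([ray(s,200.25,168.75),ray(d,281,143.75)]);print(loc(p),loc(onz(s,200.25,168.75,.230)),loc(onz(s,200.25,168.75,.222)))
E
```

```text
[ -3.24886489  -3.37656882 224.76597368] [  6.09249926  -0.83748281 230.        ] [ -4.85090687  -2.46452343 222.        ]
```

Call:
{"api": "send_rows", "payload": {
  "series": [
    [[5.54,19.2,0],[0,0,0]],
    [[5.54,19.2,0],[0,0,0]],
    [[5.54,19.2,0],[0,0,0]],
    [[5.54,19.2,0],[0,0,0]],
    [[5.54,19.2,0],[0,0,0]],
    [[5.54,19.2,0],[0,0,0]],
    [[5.54,19.2,0],[0,0,0]],
    [[5.54,19.2,0],[0,0,0]],
    [[5.54,19.2,0],[0,0,0]],
    [[0,0,0],[0,0,4.4]],
    [[0,0,0],[0,0,4.5]],
    [[0,0,15],[0,0,0]],
    [[0,0,15],[0,0,0]],
    [[0,0,15],[0,0,0]],
    [[0,0,10],[0,0,0]],
    [[0,0,4],[0,0,0]],
    [[0,0,0],[0,0,0]]
  ]
}}

```text
t: 10.93
ee_pos: [0.568, -0.0677, 0.2357]
ee_rot: [-179.9, 0.0, 8.6]
force: [0.1, -0.1, 0.4]
finger_gap: -0.002
```

```bash
python3 st.py
```

```text
10.93 [ -2.8  -1.6 235.7] [-179.94    0.      8.59] F [ 0.05 -0.06  0.36] -0.002
```

Call:
{"api": "send_rows", "payload": {
  "series": [
    [[0,0,2],[0,0,0]],
    [[0,0,2],[0,0,0]],
    [[0,0,2],[0,0,0]],
    [[0,0,2],[0,0,0]],
    [[0,0,2],[0,0,0]],
    [[0,0,2],[0,0,0]],
    [[0,0,2],[0,0,0]],
    [[0,0,2],[0,0,0]]
  ]
}}

```text
t: 11.6
ee_pos: [0.5689, -0.0678, 0.2219]
ee_rot: [180.0, -0.2, 8.6]
force: [1.0, 0.3, 5.2]
finger_gap: -0.001
```

Call:
{"api": "send_rows", "payload": {
  "series": [
    [[0,0,2],[0,0,0]],
    [[0,0,2],[0,0,0]],
    [[0,0,2],[0,0,0]],
    [[0,0,2],[0,0,0]],
    [[0,0,2],[0,0,0]]
  ]
}}

```text
t: 12.02
ee_pos: [0.5686, -0.0678, 0.2111]
ee_rot: [-180.0, -0.1, 8.6]
force: [0.3, 0.3, 4.4]
finger_gap: -0.003
```

Moving down at about 5 N.

Call:
{"api": "send_rows", "payload": {
  "series": [
    [[0,0,2],[0,0,0]],
    [[0,0,2],[0,0,0]],
    [[0,0,2],[0,0,0]],
    [[0,0,2],[0,0,0]],
    [[0,0,2],[0,0,0]],
    [[0,0,2],[0,0,0]],
    [[0,0,2],[0,0,0]]
  ]
}}

```text
t: 12.6
ee_pos: [0.5686, -0.0677, 0.197]
ee_rot: [-180.0, -0.1, 8.6]
force: [-0.0, -0.9, 4.3]
finger_gap: -0.005
```

Call:
{"api": "send_rows", "payload": {
  "series": [
    [[0,0,2],[0,0,0]],
    [[0,0,2],[0,0,0]],
    [[0,0,2],[0,0,0]],
    [[0,0,1],[0,0,0]]
  ]
}}

```text
t: 12.93
ee_pos: [0.5685, -0.0677, 0.1896]
ee_rot: [-180.0, -0.1, 8.6]
force: [0.9, -0.4, 4.1]
finger_gap: -0.003
```

Call:
{"api": "send_rows", "payload": {
  "series": [
    [[0,0,1],[0,0,0]],
    [[0,0,1],[0,0,0]]
  ]
}}

```text
t: 13.1
ee_pos: [0.5686, -0.0677, 0.1879]
ee_rot: [-180.0, -0.1, 8.6]
force: [-0.7, 0.3, 3.3]
finger_gap: -0.001
```

Call:
{"api": "send_rows", "payload": {
  "series": [
    [[0,0,0.8],[0,0,0]],
    [[0,0,0.6],[0,0,0]]
  ]
}}

```text
t: 13.27
ee_pos: [0.5687, -0.0677, 0.1871]
ee_rot: [-180.0, -0.1, 8.6]
force: [-1.0, -0.4, 9.8]
finger_gap: 0.0
```

Call:
{"api": "send_rows", "payload": {
  "series": [
    [[0,0,0.7],[0,0,0]],
    [[0,0,0],[0,0,0]]
  ]
}}

```text
t: 13.43
ee_pos: [0.5687, -0.0677, 0.187]
ee_rot: [-180.0, -0.2, 8.6]
force: [-0.8, 0.6, 9.4]
finger_gap: 0.003
```

Call:
{"api": "send_rows", "payload": {
  "series": [
    [[0,0,1],[0,0,0]],
    [[0,0,1],[0,0,0]]
  ]
}}

```text
t: 13.6
ee_pos: [0.5688, -0.0677, 0.1869]
ee_rot: [180.0, -0.3, 8.6]
force: [-7.0, 1.4, 28.7]
finger_gap: 0.002
```

Call:
{"api": "send_rows", "payload": {
  "series": [
    [[0,0,-3],[0,0,0]],
    [[0,0,-10],[0,0,0]],
    [[0,0,-20],[0,0,0]],
    [[0,0,-20],[0,0,0]],
    [[0,0,-20],[0,0,0]],
    [[0,0,-20],[0,0,0]],
    [[0,0,-10],[0,0,0]],
    [[0,0,0],[0,0,0]]
  ]
}}

```text
t: 14.27
ee_pos: [0.5689, -0.0678, 0.2895]
ee_rot: [180.0, -0.3, 8.6]
force: [-0.6, 0.0, -0.4]
finger_gap: 0.005
```

```bash
python3 st.py; python3 - <<'E'
from h import *
a=r.read_camera("scene");b=r.read_camera("side")
a=cv2.resize(a[120:270,180:330],(400,400),interpolation=2);b=cv2.resize(b[110:260,200:350],(400,400),interpolation=2);cv2.imwrite("pics/f.png",np.hstack([a,b]))
E
```

```text
14.27 [ -1.9  -1.8 289.5] [179.98  -0.29   8.59] F [-0.59  0.04 -0.37] 0.005
```

View pics/f.png

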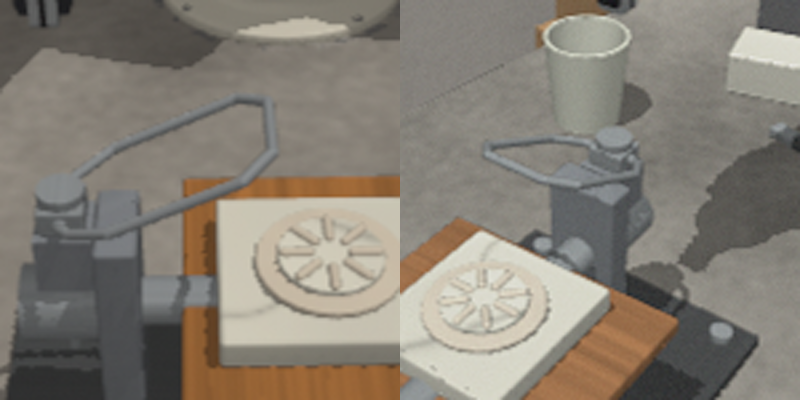

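The pin is home, with the head on the bush. The bar middle is at (271,125) in the scene crop; in the side crop the ring's end is near (488,150).

```bash
python3 - <<'E'
from h import *
s=r.calibration("scene");d=r.calibration("side")
for th in(.25,.3,.35,.4,.45,.5):
  P=[wor([x,122*np.cos(th),173+122*np.sin(th)]) for x in(-22,0,22)]
  print(th,(proj(s,P)-[180,120])@(np.eye(2)*2.667),((proj(d,P)-[200,110])*2.667+[400,0]).round().tolist())
E
```

```text
0.25 [[287.16135339 136.49689633]
 [289.991659   161.93391767]
 [292.98407545 188.82789011]] [[527.0, 218.0], [499.0, 204.0], [473.0, 192.0]]
0.3 [[284.43083768 127.58515259]
 [287.20167075 152.92539831]
 [290.13218925 179.72602358]] [[528.0, 209.0], [500.0, 196.0], [474.0, 183.0]]
0.35 [[281.10586055 118.71592854]
 [283.7994854  143.95693229]
 [286.64929574 170.66149483]] [[530.0, 200.0], [502.0, 187.0], [475.0, 174.0]]
0.4 [[277.18547914 109.91508993]
 [279.78379939 135.05472799]
 [282.53368851 161.66084673]] [[532.0, 191.0], [504.0, 178.0], [477.0, 165.0]]
0.45 [[272.67073793 101.20913808]
 [275.15536294 126.24567035]
 [277.78578534 152.7513423 ]] [[534.0, 181.0], [506.0, 168.0], [479.0, 156.0]]
0.5 [[267.56477972  92.62511581]
 [269.91709918 117.55722586]
 [272.40825631 143.96086898]] [[537.0, 172.0], [508.0, 159.0], [481.0, 147.0]]
```

Call:
{"api": "send_rows", "payload": {
  "series": [
    [[2,-17,0],[0,0,0]],
    [[0,-20,0],[0,0,0]],
    [[0,-20,0],[0,0,0]],
    [[0,-20,0],[0,0,0]],
    [[0,-20,0],[0,0,0]],
    [[0,-20,0],[0,0,0]],
    [[0,-20,0],[0,0,0]],
    [[0,0,10],[0,0,0]],
    [[0,0,15],[0,0,0]],
    [[0,0,15],[0,0,0]],
    [[0,0,15],[0,0,0]],
    [[0,0,15],[0,0,0]],
    [[0,0,9],[0,0,0]],
    [[0,0,0],[0,0,0]]
  ]
}}

```text
t: 15.53
ee_pos: [0.5489, 0.0679, 0.205]
ee_rot: [-180.0, 0.1, 8.6]
force: [-0.7, 0.1, -0.1]
finger_gap: 0.003
```

```bash
python3 st.py
```

```text
15.53 [ -1.4 135.3 205. ] [-1.7997e+02  1.5000e-01  8.5900e+00] F [-0.69  0.12 -0.09] 0.003
```

Call:
{"api": "send_rows", "payload": {
  "series": [
    [[0,6,-2],[0,0,0]],
    [[0,6,-2],[0,0,0]],
    [[0,4.7,-7],[0,0,0]],
    [[0,4.7,-7],[0,0,0]],
    [[0,4.7,-7],[0,0,0]],
    [[0,5.7,-6.3],[0,0,0]],
    [[0,5.7,-6.3],[0,0,0]],
    [[0,5.7,-6.3],[0,0,0]]
  ]
}}

```text
t: 16.2
ee_pos: [0.5568, 0.025, 0.2539]
ee_rot: [-180.0, -0.2, 8.6]
force: [-0.2, 3.4, 1.1]
finger_gap: 0.001
```

```bash
python3 st.py; python3 - <<'E'
from h import *
a=r.read_camera("scene");b=r.read_camera("side")
cv2.imwrite("pics/g.png",np.hstack([cv2.resize(a[60:260,130:330],(400,400)),cv2.resize(b[60:260,180:380],(400,400))]))
E
```

```text
16.2 [1.000e-01 9.170e+01 2.539e+02] [-179.95   -0.24    8.6 ] F [-0.15  3.45  1.06] 0.001
```

View pics/g.png

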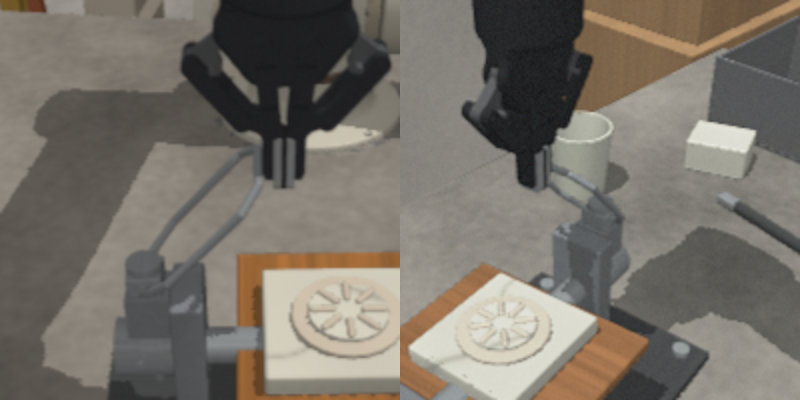

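Call:
{"api": "send_rows", "payload": {
  "series": [
    [[0,8.7,-4],[0,0,0]],
    [[0,8.7,-4],[0,0,0]],
    [[0,8.7,-4],[0,0,0]],
    [[0,8.7,-4],[0,0,0]],
    [[0,8.2,-1],[0,0,0]],
    [[0,8.2,-1],[0,0,0]],
    [[0,8.2,-1],[0,0,0]],
    [[0,8.2,-1],[0,0,0]],
    [[0,8.5,1],[0,0,0]],
    [[0,8.5,1],[0,0,0]],
    [[0,8.5,1],[0,0,0]],
    [[0,8.5,1],[0,0,0]],
    [[0,7,3],[0,0,0]],
    [[0,7,3],[0,0,0]],
    [[0,7,3],[0,0,0]],
    [[0,7,3],[0,0,0]]
  ]
}}

```text
t: 17.63
ee_pos: [0.5758, -0.1035, 0.2555]
ee_rot: [-180.0, -0.1, 8.6]
force: [-0.2, 0.7, -0.1]
finger_gap: -0.001
```

Call:
{"api": "send_rows", "payload": {
  "series": [
    [[0,6,4.5],[0,0,0]],
    [[0,6,4.5],[0,0,0]],
    [[0,6,4.5],[0,0,0]],
    [[0,6,4.5],[0,0,0]],
    [[0,5,6.3],[0,0,0]],
    [[0,5,6.3],[0,0,0]],
    [[0,5,6.3],[0,0,0]]
  ]
}}

```text
t: 18.22
ee_pos: [0.5818, -0.1419, 0.2184]
ee_rot: [-180.0, -0.1, 8.6]
force: [-0.0, -1.0, 0.8]
finger_gap: -0.003
```

```bash
python3 st.py; python3 - <<'E'
from h import *
a=r.read_camera("scene");b=r.read_camera("side")
cv2.imwrite("pics/i.png",np.hstack([cv2.resize(a[60:260,80:280],(400,400)),cv2.resize(b[40:240,200:400],(400,400))]))
E
```

```text
18.22 [ -0.3 -77.1 218.4] [-1.7999e+02 -1.2000e-01  8.5900e+00] F [-0.01 -0.97  0.76] -0.003
```

View pics/i.png

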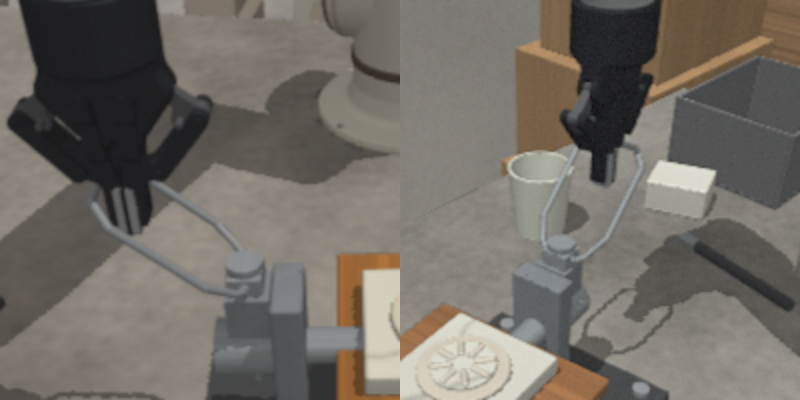

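Call:
{"api": "send_rows", "payload": {
  "series": [
    [[0,4,7],[0,0,0]],
    [[0,4,7],[0,0,0]],
    [[0,4,7],[0,0,0]],
    [[0,-5,0],[0,0,0]],
    [[0,0,-18],[0,0,0]],
    [[0,0,-18],[0,0,0]],
    [[0,0,-18],[0,0,0]],
    [[0,14,0],[0,0,0]],
    [[0,14,0],[0,0,0]],
    [[0,0,0],[0,0,0]]
  ]
}}

```text
t: 19.15
ee_pos: [0.587, -0.1782, 0.2508]
ee_rot: [-180.0, -0.1, 8.5]
force: [-0.0, -1.0, -0.2]
finger_gap: -0.001
```

```bash
python3 st.py
```

```text
19.15 [  -0.5 -113.7  250.8] [-1.7999e+02 -7.0000e-02  8.5100e+00] F [-0.03 -1.03 -0.16] -0.001
```

Call:
{"api": "send_rows", "payload": {
  "series": [
    [[0,1,8],[0,0,0]],
    [[0,1,8],[0,0,0]],
    [[0,1,8],[0,0,0]],
    [[0,1,8],[0,0,0]],
    [[0,1,8],[0,0,0]],
    [[0,1,8],[0,0,0]],
    [[0,1,8],[0,0,0]]
  ]
}}

```text
t: 19.73
ee_pos: [0.5879, -0.1828, 0.195]
ee_rot: [-180.0, -0.1, 8.6]
force: [-0.3, -0.8, 0.8]
finger_gap: -0.002
```

```bash
python3 st.py
```

```text
19.73 [  -0.3 -118.4  195. ] [-1.7997e+02 -1.1000e-01  8.6000e+00] F [-0.29 -0.76  0.8 ] -0.002
```

Call:
{"api": "send_rows", "payload": {
  "series": [
    [[0,1,9.5],[0,0,0]],
    [[0,1,9.5],[0,0,0]],
    [[0,-1,9.7],[0,0,0]],
    [[0,-1,9.7],[0,0,0]],
    [[0,-1,9.7],[0,0,0]],
    [[0,-3,8.7],[0,0,0]],
    [[0,-3,8.7],[0,0,0]],
    [[0,-3,8.7],[0,0,0]]
  ]
}}

```text
t: 20.4
ee_pos: [0.5866, -0.1725, 0.121]
ee_rot: [-180.0, -0.1, 8.6]
force: [0.0, 0.5, 0.5]
finger_gap: 0.003
```

Call:
{"api": "send_rows", "payload": {
  "series": [
    [[0,-5,7],[0,0,0]],
    [[0,-5,7],[0,0,0]],
    [[0,-6,8],[0,0,0]],
    [[0,-6,8],[0,0,0]]
  ]
}}

```text
t: 20.73
ee_pos: [0.5834, -0.1504, 0.0913]
ee_rot: [-180.0, -0.1, 8.6]
force: [-0.4, 3.1, 4.2]
finger_gap: 0.001
```

```bash
python3 st.py; python3 - <<'E'
from h import *
a=r.read_camera("scene");b=r.read_camera("side")
cv2.imwrite("pics/j.png",np.hstack([cv2.resize(a[110:310,80:280],(400,400)),cv2.resize(b[70:270,200:400],(400,400))]))
E
```

```text
20.73 [  0.1 -85.7  91.3] [-1.7996e+02 -1.5000e-01  8.5900e+00] F [-0.43  3.12  4.21] 0.001
```

View pics/j.png

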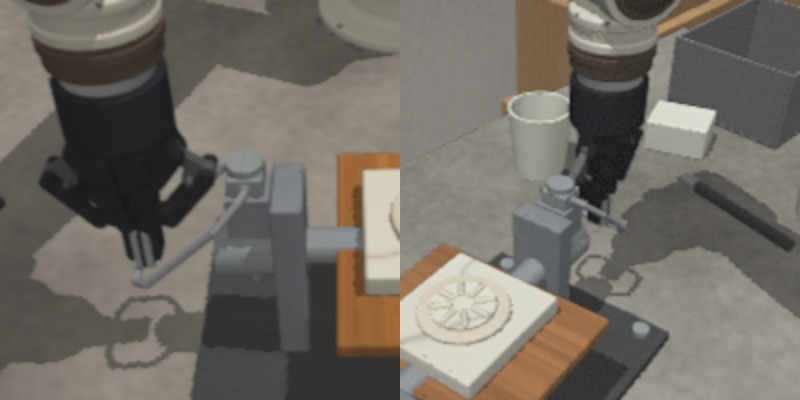

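Scene view: the fingertip is on the crossbar at about (140,275) with the ring roughly at 3.85 rad. Next I'll push the robot-side leg inboard with the finger beside the shaft.

Call:
{"api": "send_rows", "payload": {
  "series": [
    [[0,2,-5],[0,0,0]],
    [[0,4,-20],[0,0,0]],
    [[0,4,-25],[0,0,0]],
    [[0,0,-25],[0,0,0]],
    [[-11,0,-25],[0,0,0]],
    [[-15,0,0],[0,0,0]],
    [[-20,0,0],[0,0,0]],
    [[0,0,15],[0,0,0]],
    [[0,0,20],[0,0,0]],
    [[0,0,15],[0,0,0]],
    [[0,0,10],[0,0,0]],
    [[0,0,0],[0,0,0]]
  ]
}}

```text
t: 21.83
ee_pos: [0.5386, -0.1679, 0.1299]
ee_rot: [-179.9, 0.0, 8.6]
force: [-0.9, -0.0, -0.6]
finger_gap: 0.001
```

```bash
python3 st.py
```

```text
21.83 [-46.8 -96.3 129.9] [-1.7992e+02  1.0000e-02  8.5700e+00] F [-0.91 -0.03 -0.59] 0.001
```

Push +y: first 45 mm, then small steps.

Call:
{"api": "send_rows", "payload": {
  "series": [
    [[0,-5,0],[0,0,0]],
    [[0,-5,0],[0,0,0]],
    [[0,-5,0],[0,0,0]],
    [[0,-5,0],[0,0,0]],
    [[0,-5,0],[0,0,0]],
    [[0,-5,0],[0,0,0]],
    [[0,-5,0],[0,0,0]],
    [[0,-5,0],[0,0,0]],
    [[0,-4,0],[0,0,0]]
  ]
}}

```text
t: 22.58
ee_pos: [0.5328, -0.124, 0.1318]
ee_rot: [180.0, -0.1, 8.6]
force: [0.3, -0.6, -0.6]
finger_gap: -0.004
```

Call:
{"api": "send_rows", "payload": {
  "series": [
    [[0,-3,0],[0,0,0]],
    [[0,-3,0],[0,0,0]],
    [[0,-3,0],[0,0,0]],
    [[0,-3,0],[0,0,0]]
  ]
}}

```text
t: 22.92
ee_pos: [0.5309, -0.1126, 0.1317]
ee_rot: [-180.0, -0.1, 8.6]
force: [0.1, -3.0, -0.5]
finger_gap: 0.006
```

```bash
python3 st.py; python3 - <<'E'
from h import *
a=r.read_camera("scene");b=r.read_camera("side")
cv2.imwrite("pics/k.png",np.hstack([cv2.resize(a[110:310,80:280],(400,400)),cv2.resize(b[70:270,200:400],(400,400))]))
E
```

```text
22.92 [-46.1 -40.4 131.7] [-1.7999e+02 -1.1000e-01  8.5700e+00] F [ 0.05 -3.   -0.52] 0.006
```

View pics/k.png

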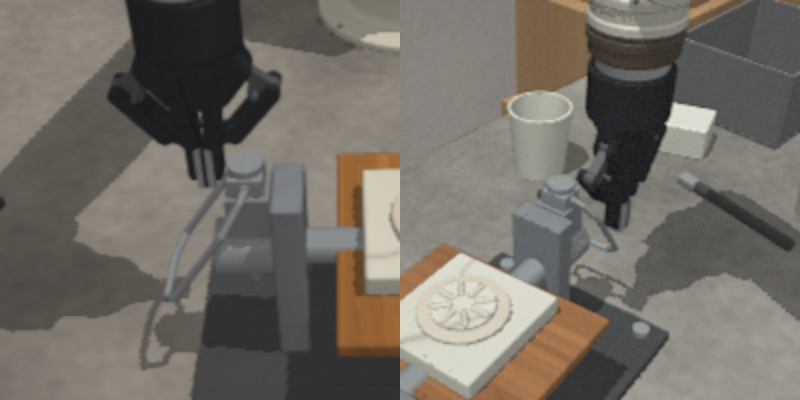

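Call:
{"api": "send_rows", "payload": {
  "series": [
    [[0,-2.5,0],[0,0,0]],
    [[0,-2.5,0],[0,0,0]],
    [[0,-2.5,0],[0,0,0]],
    [[0,-2.5,0],[0,0,0]],
    [[0,-2,0],[0,0,0]]
  ]
}}

```text
t: 23.43
ee_pos: [0.5289, -0.1005, 0.1315]
ee_rot: [-180.0, -0.1, 8.6]
force: [-2.5, -2.7, -1.8]
finger_gap: -0.0
```

Call:
{"api": "send_rows", "payload": {
  "series": [
    [[0,-1.5,0],[0,0,0]],
    [[0,-1.5,0],[0,0,0]],
    [[0,-1.5,0],[0,0,0]]
  ]
}}

```text
t: 23.68
ee_pos: [0.5286, -0.0961, 0.1317]
ee_rot: [-180.0, -0.1, 8.6]
force: [-0.8, -3.5, -1.3]
finger_gap: 0.0
```

Call:
{"api": "send_rows", "payload": {
  "series": [
    [[0,-1,0],[0,0,0]],
    [[0,-1,0],[0,0,0]],
    [[0,-1,0],[0,0,0]]
  ]
}}

```text
t: 23.93
ee_pos: [0.5282, -0.0932, 0.1318]
ee_rot: [-180.0, -0.1, 8.6]
force: [-1.8, -3.1, -0.8]
finger_gap: 0.0
```

```bash
python3 st.py
```

```text
23.93 [-45.9 -20.9 131.8] [-1.7998e+02 -1.4000e-01  8.5900e+00] F [-1.83 -3.09 -0.75] 0.0
```

Call:
{"api": "send_rows", "payload": {
  "series": [
    [[0,-1,0],[0,0,0]],
    [[0,-1,0],[0,0,0]]
  ]
}}

```text
t: 24.1
ee_pos: [0.5279, -0.0913, 0.1318]
ee_rot: [-180.0, -0.1, 8.6]
force: [-0.7, -3.6, -1.2]
finger_gap: -0.002
```

Call:
{"api": "send_rows", "payload": {
  "series": [
    [[0,-1,0],[0,0,0]],
    [[0,-1,0],[0,0,0]]
  ]
}}

```text
t: 24.27
ee_pos: [0.5275, -0.0893, 0.1317]
ee_rot: [-180.0, -0.1, 8.6]
force: [-0.4, -2.7, -2.2]
finger_gap: -0.0
```

```bash
python3 st.py; python3 - <<'E'
from h import *
s=r.calibration("scene")
for th in(4.3,4.45,4.55,4.65):print(th,[(proj(s,wor([x,-0+rr*np.cos(th),173+rr*np.sin(th)]))[0]-[130,170]).round(1)*4 for x,rr in((39,60),(22,122),(0,122),(-22,122))])
a=r.read_camera("scene")
cv2.imwrite("pics/l.png",cv2.resize(a[130:280,130:280],(600,600),interpolation=2)[...])
E
```

```text
24.27 [-46.1 -16.9 131.7] [-1.7997e+02 -1.2000e-01  8.5900e+00] F [-0.38 -2.71 -2.19] -0.0
4.3 [array([235.2, 302.8]), array([190.4, 374.8]), array([197.6, 332.4]), array([204. , 292.4])]
4.45 [array([259.6, 308.4]), array([236.8, 384.8]), array([242.4, 342.4]), array([248. , 302.4])]
4.55 [array([276.4, 310.8]), array([268. , 388.8]), array([273.2, 346.8]), array([278. , 306.4])]
4.65 [array([292.8, 312. ]), array([299.6, 390.8]), array([304. , 348.8]), array([308. , 308.4])]
```

View pics/l.png

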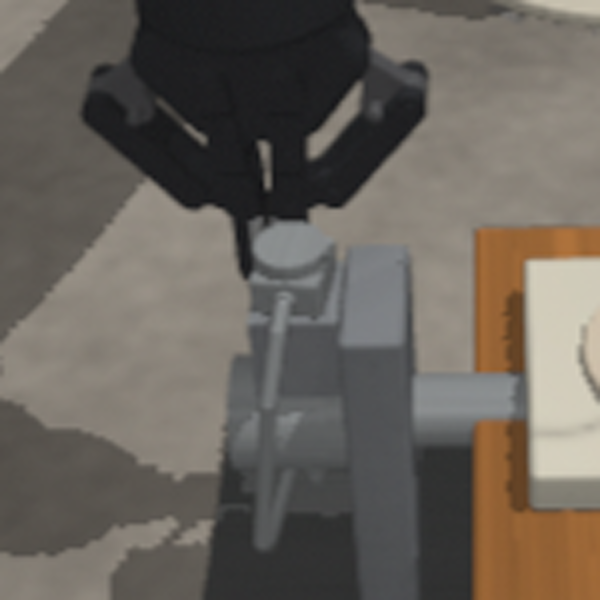

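The bar's near end is at (265,548), so the ring is at about 4.54 rad. A few mm remain to the stop.

Call:
{"api": "send_rows", "payload": {
  "series": [
    [[0,-1,0],[0,0,0]],
    [[0,-1,0],[0,0,0]]
  ]
}}

```text
t: 24.48
ee_pos: [0.5271, -0.0873, 0.1317]
ee_rot: [-180.0, -0.1, 8.6]
force: [-2.7, -2.9, -0.9]
finger_gap: -0.001
```

Call:
{"api": "send_rows", "payload": {
  "series": [
    [[0,-1,0],[0,0,0]],
    [[0,-1,0],[0,0,0]]
  ]
}}

```text
t: 24.65
ee_pos: [0.5267, -0.0854, 0.1317]
ee_rot: [-180.0, -0.1, 8.6]
force: [-2.9, -2.8, -0.2]
finger_gap: -0.002
```

Call:
{"api": "send_rows", "payload": {
  "series": [
    [[0,-1,0],[0,0,0]]
  ]
}}

```text
t: 24.73
ee_pos: [0.5265, -0.0844, 0.1317]
ee_rot: [-180.0, -0.1, 8.6]
force: [-3.4, -3.7, -0.1]
finger_gap: 0.001
```

Call:
{"api": "send_rows", "payload": {
  "series": [
    [[0,-0.8,0],[0,0,0]]
  ]
}}

```text
t: 24.82
ee_pos: [0.5264, -0.0836, 0.1317]
ee_rot: [-180.0, -0.1, 8.6]
force: [-3.4, -4.0, 0.1]
finger_gap: -0.001
```

Call:
{"api": "send_rows", "payload": {
  "series": [
    [[0,-0.7,0],[0,0,0]]
  ]
}}

```text
t: 24.9
ee_pos: [0.5263, -0.0829, 0.1317]
ee_rot: [-180.0, -0.1, 8.6]
force: [-3.1, -3.7, 0.5]
finger_gap: -0.003
```

```bash
python3 st.py; python3 - <<'E'
from h import *
a=cv2.imread("pics/l.png");n=cv2.resize(r.read_camera("scene")[130:280,130:280],(600,600),interpolation=2)
cv2.imwrite("pics/m.png",n)
# lower leg strip: brighter than dark base, rows 500-550; image scale 4
g=cv2.cvtColor(n,6);ga=cv2.cvtColor(a,6)
for y in(480,500,520,540):print(y,ga[y,230:350:5],g[y,230:350:5],sep="\n")
E
```

```text
24.9 [-46.3 -10.4 131.7] [-1.7998e+02 -9.0000e-02  8.5800e+00] F [-3.08 -3.74  0.51] -0.003
480
[49 48 52 64 71 73 83 88 83 72 79 94 85 71 69 68 74 80 77 70 69 70 69 69]
[49 48 49 48 49 52 67 69 78 88 92 81 69 69 73 87 87 82 77 71 69 70 70 69]
500
[47 47 48 47 48 64 84 89 81 85 94 84 70 69 71 71 71 71 70 70 71 71 70 71]
[47 47 48 49 49 47 47 47 72 88 92 82 70 75 92 91 75 70 71 71 71 71 71 70]
520
[49 49 50 49 51 71 86 89 87 91 78 56 48 48 48 48 48 47 49 50 51 50 50 48]
[49 49 49 49 49 48 49 48 62 84 92 78 76 94 89 68 48 48 49 50 50 50 49 49]
540
[48 48 49 49 51 76 89 88 86 72 53 49 50 49 49 49 48 49 48 48 49 49 50 48]
[49 49 49 49 49 49 50 49 56 81 90 90 90 81 62 50 49 50 50 49 51 50 49 50]
```

The ring is now at about 4.61 rad, but the finger is slipping along the leg's edge (Fx is growing). I'll back off, shift toward the shaft and push again.

Call:
{"api": "send_rows", "payload": {
  "series": [
    [[0,6,0],[0,0,0]],
    [[0,6,0],[0,0,0]],
    [[5,0,0],[0,0,0]],
    [[0,-3,0],[0,0,0]],
    [[0,-3,0],[0,0,0]]
  ]
}}

```text
t: 25.37
ee_pos: [0.5329, -0.0884, 0.1319]
ee_rot: [180.0, -0.1, 8.5]
force: [-0.4, -3.2, 1.0]
finger_gap: -0.002
```

Call:
{"api": "send_rows", "payload": {
  "series": [
    [[0,-1,0],[0,0,0]],
    [[0,-1,0],[0,0,0]],
    [[0,-1,0],[0,0,0]]
  ]
}}

```text
t: 25.62
ee_pos: [0.5323, -0.0862, 0.132]
ee_rot: [179.8, -0.2, 8.5]
force: [1.0, -13.2, -1.2]
finger_gap: -0.002
```

Call:
{"api": "send_rows", "payload": {
  "series": [
    [[0,-1,0],[0,0,0]],
    [[0,-1,0],[0,0,0]]
  ]
}}

```text
t: 25.78
ee_pos: [0.5322, -0.0852, 0.1321]
ee_rot: [179.7, -0.2, 8.5]
force: [2.3, -17.2, -2.3]
finger_gap: -0.002
```

```bash
cat > leg.py <<'E'
from h import *
g=cv2.cvtColor(cv2.resize(r.read_camera("scene")[130:280,130:280],(600,600),interpolation=2),6)
for y in(530,540,545):
    w=np.clip(g[y,230:350].astype(float)-60,0,None);print(y,round(230+(w*np.arange(120)).sum()/w.sum(),1))
E
python3 st.py; python3 leg.py
```

```text
25.78 [-40.7 -13.6 132.1] [ 1.7972e+02 -1.7000e-01  8.5000e+00] F [  2.3  -17.22  -2.3 ] -0.002
530 282.3
540 280.9
545 279.1
```

Call:
{"api": "send_rows", "payload": {
  "series": [
    [[0,6,0],[0,0,0]],
    [[-3,12,0],[0,0,0]],
    [[-10,12,0],[0,0,0]],
    [[-20,12,0],[0,0,0]],
    [[-20,0,-15],[0,0,0]],
    [[-20,0,-20],[0,0,0]],
    [[-20,0,-20],[0,0,0]],
    [[-10,0,-10],[0,0,0]],
    [[0,0,0],[0,0,0]],
    [[0,0,0],[0,0,0]]
  ]
}}

```text
t: 26.67
ee_pos: [0.4365, -0.1404, 0.1966]
ee_rot: [-180.0, -0.2, 8.6]
force: [-0.0, -0.1, -1.1]
finger_gap: 0.003
```

```bash
python3 st.py; python3 leg.py; python3 - <<'E'
from h import *
s=r.calibration("scene");d=r.calibration("side")
for th in(4.55,4.6,4.65):print(th,(proj(s,[wor([x,122*np.cos(th),173+122*np.sin(th)]) for x in(22,0,-22)])-[130,130]).round(1).tolist())
a=r.read_camera("scene");b=r.read_camera("side")
cv2.imwrite("pics/o.png",np.hstack([cv2.resize(a[130:280,130:280],(450,600),interpolation=2),cv2.resize(b[110:260,220:307],(348,600),interpolation=2)]))
E
```

```text
26.67 [-143.6  -53.8  196.6] [-180.     -0.22    8.56] F [-0.   -0.11 -1.14] 0.003
530 287.5
540 285.4
545 285.3
4.55 [[67.0, 137.2], [68.3, 126.7], [69.5, 116.6]]
4.6 [[70.9, 137.5], [72.1, 127.0], [73.2, 116.9]]
4.65 [[74.9, 137.7], [76.0, 127.2], [77.0, 117.1]]
```

View pics/o.png

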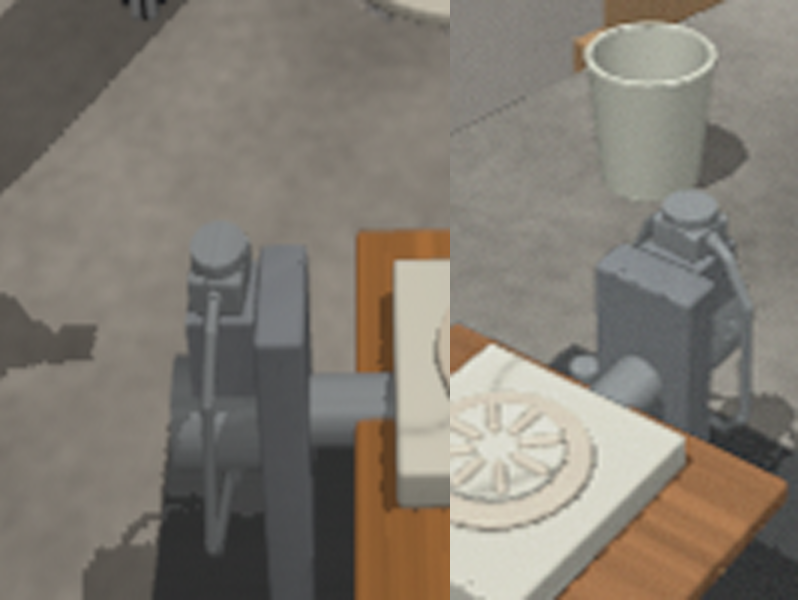

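The final view shows the head on the bush, the ring hanging round the shaft with the crossbar under it at (215,548), and the robot clear. The leg stopped at the same place in both pushes, and the second push met 17 N, so it's at its stop.

```bash
python3 leg.py; python3 -c "
from bench import r
print(r.close_job())"
```

```text
530 287.4
540 285.4
545 285.4
the job is handed in; nothing more can be done
None
```

The cradle is locked: the pin is home and the wire ring is swung over and hanging round the shaft, with its crossbar under it. I handed the job in at about 27 s, with the robot touching nothing.

- **Cradle:** I pressed the raised edge down at about 0.1–0.17 rad/s. The camera showed the pin drop, so I pressed about 4 mm further and stopped. I never saw the force rise that would confirm the pin was blocking the tilt.
- **Pin:** Pressing took about 5 N until the head reached the bush. The head top then read 187 mm, and the force rose to about 29 N.
- **Ring:** I pushed it up and over by the crossbar, then down, then pushed the robot-side leg inboard.
    - On the first leg push the finger slipped along the wire, so I backed off and pushed again.
    - The second push met 17 N, and the leg ended in the same place both times, so I took that as the stop.
- **Last checks:** The final pictures show the head on the bush, and the crossbar did not move after I let go. My pixel estimate of the ring angle is about 4.61 rad against the nominal 4.65. That gap is a few millimetres, a little more than the calibration error alone, and I did not resolve it further.

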